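Set the draining stick and hold the bowl for pour glazing

ROBOT

A 6-joint arm with a two-finger parallel gripper is mounted at the origin on the work surface. World frame = base frame: x ahead of the robot, y to its left, z up, the work surface at z = 0. Lengths are in mm, angles in rad, forces in N, time in s.
With the tool pointing down it reaches from about 300 to 775 mm from the base axis. Payload 14.6 kg.
Tool frame: the origin (TCP) lies midway between the tips of the shut fingers; the grasp point (between the pads) lies 19 mm behind it; z points along the fingers, y is the direction in which the jaws open and shut (so a half turn about z gives the same grasp; the last joint's range is limited). The gripper opens to 94 mm and grips with 3 to 60 N. Pads are 16 mm wide; open, the fingers measure 119 mm over their backs; the gripper's body (75 mm by 177 mm) begins 78 mm behind the grasp point.
Start: joints at [-1.246, 0.3, 1.521, -0, 1.321, -0.067], TCP at [210.011, -508.315, 205.446] pointing down, gripper open.
Joint ranges: [-3.03, 3.03], [-0.79, 2.21], [0.23, 2.52], [-1.04, 4.18], [0, 3.07], [-2.55, 2.55]. Speed limits (rad/s): [2.22, 2.22, 2.57, 3.14, 3.14, 3.14].

INTERFACE

Orientations are given as [roll, pitch, yaw] about the fixed x, y, z axes, in that order (R = Rz(yaw) Ry(pitch) Rx(roll)).
In Python, from cell import read_state, camera, get_calibration, sign_off gives the robot as it stands.
- The arm moves only by the tool carry_out, never from a script. Its argument "series" is a list of rows, each an object with "delta_pos": the shift along the world's x, y, z in mm, a list of three; "turn": the turn, a rotation vector about the world's x, y, z in rad, a list of three; "hand": the opening, from 0 (shut) to 1 (fully open). A call has 1 to 8 rows; each row is the pose to reach, as a shift and turn from the pose commanded when the call began; what a row does not reach only later rows make up. A row lasts 1/8 s, in which the tool goes at most 62.5 mm and 10.7 degrees, less where a joint would pass 70% of its speed; a pose out of reach is approached as far as the arm can. A call with a gripper value outside its range is refused whole. The fingers move at their own pace and stop on an object; "squeeze" is the grip in N (left out, the last holds). Time passes only in rows, so rows that repeat a pose let the fingers close. It gives the time, the measured TCP pose, the force and the opening at its end, in the units of the state.
- read_state(): the state, without advancing time (a new reading comes with each control period).
- camera(name): name is "scene" or "side" or "wrist"; returns the picture (480x640x3 uint8, red, green, blue); there is no depth.
- get_calibration(name): a dict with "intrinsics" (3x3 intrinsics, pixels), "pose" (4x4, takes a point from camera to world coordinates). Camera axes: x right, y down, z forward; pixel columns grow to the right and rows downward; lengths in mm; the calibration is good to about 2 mm. A picture is of the moment at which its call begins: read the wrist's pose just before it. get_calibration takes no time and is no camera call; for the wrist camera it gives the pose at the moment of the call.
- sign_off(): hands the job in, once; it reports no verdict.
The state is a dict: "clock": time; "joints": joint angles; "qd": joint speeds; "effort": joint torques, N m; "eef_pos": TCP position; "eef_rot": TCP orientation; "wrist_force": force on the tool from outside, world axes, zero at the start; "moment": the same for the moment, N m; "finger_gap": finger opening in mm.
Only numpy, scipy, OpenCV 4.12 (cv2) and the standard library are available. Lean on these libraries where they do the work, as an engineer would, in place of code of your own. Each camera call takes 0.05 s, during which the arm holds its last target.

TASK

Get the wide footed bowl ready for pour glazing: first lay the loose wooden stick across the basin, resting on the near and far rims with both ends overhanging, parallel to the stick already there and about 80 mm from it centre to centre, so that the pair can take the bowl to drain afterwards. Then pick the bowl off the ware board by its foot and hold it, still mouth down, over the middle of the two sticks with the centre of its mouth about 100 mm above them, tipped about 30 degrees in line with the sticks, the foot leaning back to the robot's side so that its flank is turned up to your colleague's jug across the basin. Finish while still holding the bowl steady there, do not put it down, and leave the other pots, the jug and the stick already laid where they are.

Things in the scene. Friction and masses are not known exactly. Their poses are not given: they have to be found in the camera images.
- basin: Grey plastic glazing tub standing fixed on the table, open at the top, 250 x 300 mm over its 10 mm wide rim flange (x by y; the tub below the rim is 230 x 280 mm with 6 mm walls), rim 95 mm high. Origin: centre of its underside, at table height. x points from its near side (the robot's) to its far side, y to the left along its longer side, z up. Its yaw varies a little.
- stick_laid: Square wooden stick 320 x 18 x 18 mm already lying loose across the basin from the near rim to the far rim, to the left or right of the basin's middle or near it. Origin: centre of its underside (on the rim, 95 mm above the table); x along its length, away from the robot, z up.
- stick_laid_mid (a point): Centre of the stick already laid: mid length, 9 mm above its underside.
- stick_loose: The loose stick, the same 320 x 18 x 18 mm, about 75 g (varies), lying on the table between the basin and the ware board. Origin: centre of its underside; x along its length (roughly away from the robot), z up.
- stick_loose_mid (a point): Centre of the loose stick: mid length, 9 mm above its underside.
- bowl: Wide bisque bowl, mouth down on the ware board, the widest of the three pots there and the only one with a tall foot; about 300 g (varies). Mouth 120 mm wide at z = 0; the outside narrows to 102 mm at z = 42, 74 at z = 58 and 54 at z = 62 mm; from there to z = 82 mm its foot, a round stub 52 mm wide. Origin: centre of the mouth; z from mouth to foot (up as it stands). Its yaw means nothing.
- bowl_foot (a point): Centre of the top of the bowl's foot, 82 mm from the mouth.
- ware_board: Plywood board, fixed, 420 x 160 x 18 mm (x by y by z) with three pots in a row along it, in any order, about 125 mm apart. Origin: centre of its underside, on the table.
- small_bowl: Small bisque bowl standing mouth down on the ware board, 88 mm in diameter, 55 mm high with a low 36 mm foot. Leave it alone. Origin: centre of its mouth.
- tumbler: Bisque tumbler standing mouth down on the ware board, 72 mm in diameter, 90 mm high. Leave it alone. Origin: centre of its mouth.
- jug: White plastic measuring jug, 104 mm in diameter and 150 mm high, handle on its far side, standing on the table beyond the basin's far side, where the colleague will pour from. Leave it alone. Origin: centre of its underside.
- brush_pot: Stoneware pot of brushes, 80 mm in diameter, 100 mm high (brushes to about 180 mm), on the table beyond the work. Leave it alone. Origin: centre of its underside.
Things that resemble listed ones, but are neither listed nor needed, are in the scene too. Leave any pink look-alike of the bowl alone.

How it is judged (in metres and radians):
On the way, in this order (a step that is already met when the one before it is completed fails the run):
1. the loose stick lies let go across both rims, parallel to the other and 60 to 100 mm from it (height (world z) of stick_loose_mid between 0.099 and 0.109 m and angle between the x axis of stick_loose and the x axis of stick_laid, either way round below 0.17 rad and angle between stick_loose's own x axis and vertical between 1.52 and 1.62 rad and (y of stick_loose_mid in the frame of stick_laid between 0.06 and 0.1 m or y of stick_loose_mid in the frame of stick_laid between -0.1 and -0.06 m) and x of stick_loose_mid in the frame of basin between -0.027 and 0.027 m and y of stick_loose_mid in the frame of basin between -0.125 and 0.125 m and height (world z) of stick_laid_mid between 0.099 and 0.109 m and distance of stick_laid_mid from where it was at the start of the episode below 0.02 m and contact force between stick_loose and basin above 0.2 N and contact force between each of the arm, the fingers and stick_loose below 0.05 N), for 0.2 s.
2. the bowl is held by its foot, clear of the ware board (contact force between the fingers and bowl above 2 N and distance between the grasp point and bowl_foot below 0.035 m and height (world z) of bowl above 0.06 m), for 0.2 s.
At the end, for the whole second after the job is handed in: Loose stick let go, level on both rims, parallel to the other within 10 deg, 60-100 mm from it. Bowl held by its foot, still, touching nothing else, tipped 20-40 deg along the sticks, foot to the robot's side, mouth centre 70-130 mm above the sticks and within 75 mm of each stick's middle (all of step 1 and contact force between the fingers and bowl above 2 N and distance between the grasp point and bowl_foot below 0.035 m and horizontal distance between bowl and stick_loose_mid below 0.075 m and horizontal distance between bowl and stick_laid_mid below 0.075 m and height (world z) of bowl between 0.183 and 0.243 m and angle between bowl's own z axis and vertical between 0.35 and 0.7 rad and angle between the z axis of bowl and the y axis of basin, either way round above 1.33 rad and z of jug in the frame of bowl below -0.2 m and linear speed of bowl below 0.02 m/s and angular speed of bowl below 0.08 rad/s and linear speed of stick_loose below 0.01 m/s and contact force between bowl and basin below 0.05 N and contact force between bowl and stick_loose below 0.05 N and contact force between bowl and stick_laid below 0.05 N); the arm keeps its last pose, push and grip.
It fails at once if the small bowl, tumbler, jug or brush pot is shifted by more than 20 mm (distance of any of small_bowl, tumbler, jug, brush_pot from where it was at the start of the episode above 0.02 m).
It fails at once if the bowl is tipped more than 60 degrees from mouth down (angle between bowl's own z axis and vertical above 1.05 rad).
It also fails if it takes over 54 s, if anything falls off the work surface, if the arm or the gripper's body presses on something with over 40 N, if the wrist force passes 120 N, or if a joint passes its speed limit or range.

## Working session

There is one attempt and no reset: what is moved stays moved. The work goes in short steps, Python scripts to look and compute and a tool call to move; the robot and the scene stay as the last step left them, time stands still between calls to the robot, and variables do not carry over. Pictures are saved under pics/ and viewed, and the job is handed in when it is done.

Besides the shell and the picture viewer there is one more tool, called after "Call:" as name(argument=value, ...) on one line, values as JSON. carry_out: Moves the arm, as the interface text tells. Its arguments: {"type":"object","properties":{"series":{"type":"array"},"squeeze":{"type":"number"}},"required":["series"]}

```bash
mkdir -p pics; ls
cat > h.py <<'E'
import numpy as np, cv2
from cell import read_state, camera, get_calibration, sign_off
def snap(n,f):
    im=camera(n); cv2.imwrite(f'pics/{f}.png',im[:,:,::-1]); return im
def ray(n,u,v,z,cal=None):
    c=cal or get_calibration(n); K=np.array(c['intrinsics']);T=np.array(c['pose'])
    d=T[:3,:3]@np.linalg.inv(K)@np.array([u,v,1.]); o=T[:3,3]
    return o+d*(z-o[2])/d[2]
def proj(n,p,cal=None):
    c=cal or get_calibration(n); K=np.array(c['intrinsics']);T=np.array(c['pose'])
    q=K@(T[:3,:3].T@(np.array(p,float)-T[:3,3])); return q[:2]/q[2]
def crop(src,dst,x0,y0,x1,y1,s):
    im=cv2.imread(f'pics/{src}.png')[y0:y1,x0:x1]
    cv2.imwrite(f'pics/{dst}.png',cv2.resize(im,None,fx=s,fy=s,interpolation=cv2.INTER_CUBIC))
E
python3 - <<'E'
from h import *
for n in ['scene','side','wrist']:
    snap(n,n+'0'); c=get_calibration(n); print(n,np.round(c['pose'],3).tolist(),np.round(c['intrinsics'],1).tolist())
print(read_state())
E
```

```text
pics
scene [[0.08, 0.636, -0.767, 1531.475], [0.997, -0.037, 0.073, -72.321], [0.018, -0.771, -0.637, 872.216], [0.0, 0.0, 0.0, 1.0]] [[612.4, 0.0, 319.0], [0.0, 612.4, 253.3], [0.0, 0.0, 1.0]]
side [[-0.977, -0.096, 0.19, 389.195], [-0.211, 0.543, -0.813, 842.253], [-0.025, -0.834, -0.551, 639.797], [0.0, 0.0, 0.0, 1.0]] [[616.6, 0.0, 313.6], [0.0, 616.6, 234.3], [0.0, 0.0, 1.0]]
wrist [[0.382, -0.893, -0.24, 279.862], [-0.924, -0.369, -0.098, -478.424], [-0.001, 0.259, -0.966, 385.123], [0.0, 0.0, 0.0, 1.0]] [[431.3, 0.0, 315.6], [0.0, 431.3, 243.3], [0.0, 0.0, 1.0]]
{'clock': 0.15, 'joints': array([-1.24561449e+00,  3.00361046e-01,  1.52143048e+00, -1.39003586e-05,
        1.32070787e+00, -6.66020194e-02]), 'qd': array([ 0.00205602, -0.00019001, -0.00198586,  0.00085233,  0.00101563,
       -0.0005421 ]), 'effort': array([ 2.39368383e-03, -5.31952751e+01, -3.52817273e+01,  7.09397276e-02,
        2.35960406e-02, -6.78150877e-05]), 'eef_pos': array([ 209.93945236, -508.1387578 ,  205.01041067]), 'eef_rot': array([-3.14068702e+00, -4.69116526e-05,  3.91787278e-01]), 'wrist_force': array([-0.45781972, -0.03107222,  0.23602788]), 'moment': array([ 0.02823926,  0.00965526, -0.00447364]), 'finger_gap': 94.37575823318798}
```

View pics/scene0.png

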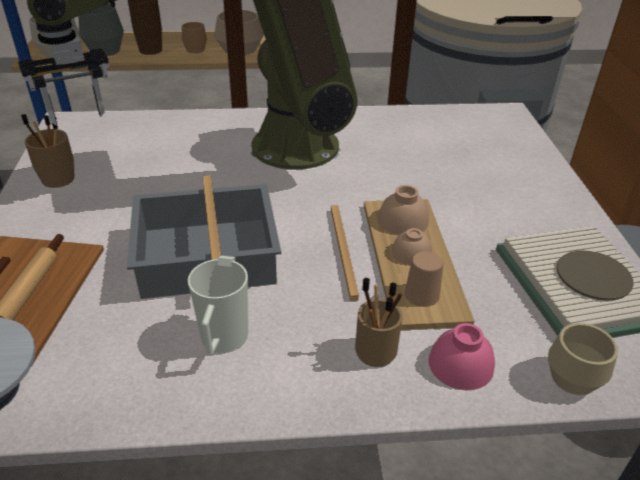

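View pics/side0.png

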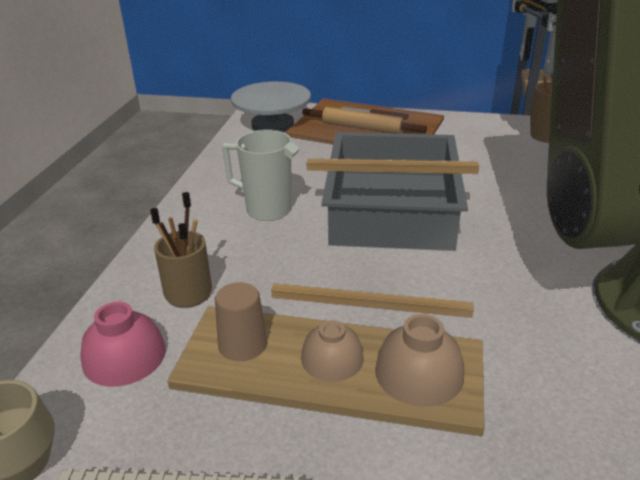

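View pics/wrist0.png

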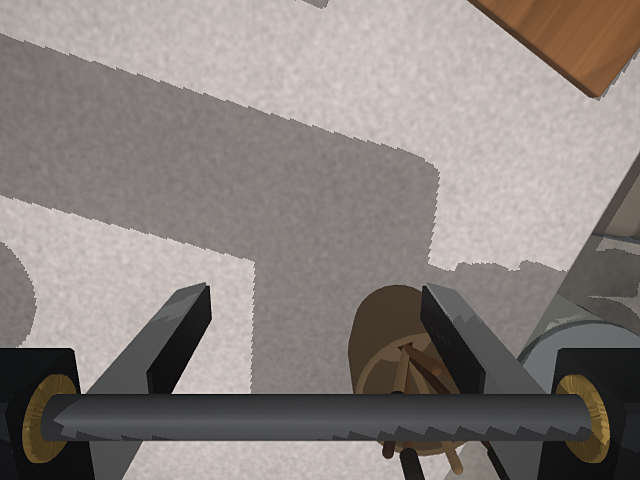

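The scene picture shows the basin at (205,235) with the laid stick from (208,178) to about (218,265), and the loose stick from (336,207) to (351,297). The board's pots are the wide tall-footed bowl (405,208), the small bowl (412,243) and the tumbler (425,278). A pink look-alike sits at (462,355), off the board. I'll zoom in to get exact pixels.

Run:
```python
from h import *
crop('scene0','sA',120,165,300,300,4.4)
crop('scene0','sB',310,175,480,330,3.8)
crop('side0','dA',290,110,490,260,4)
crop('side0','dB',165,270,495,430,2.4)
```

```text
(no output)
```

View pics/sA.png

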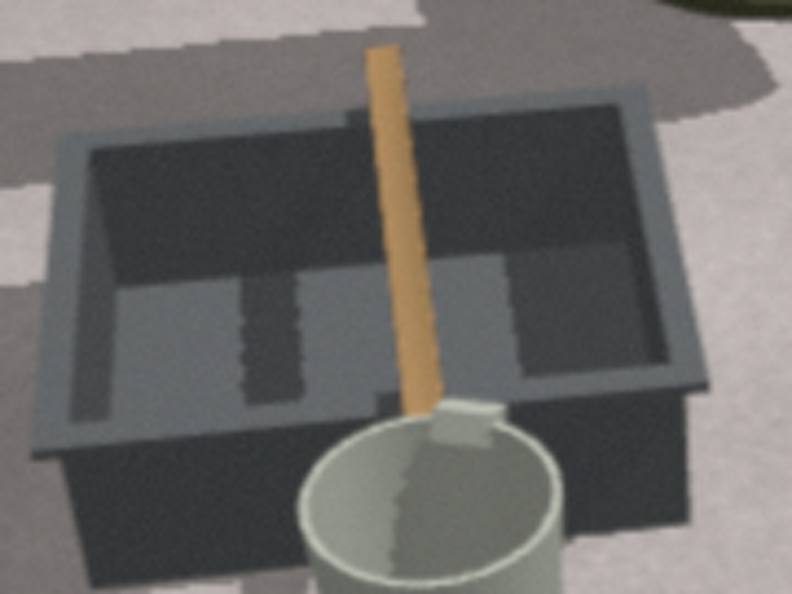

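View pics/sB.png

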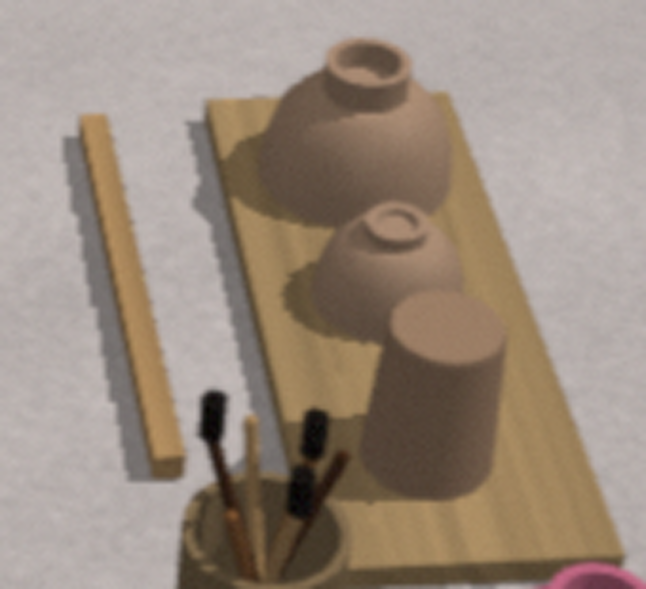

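View pics/dA.png

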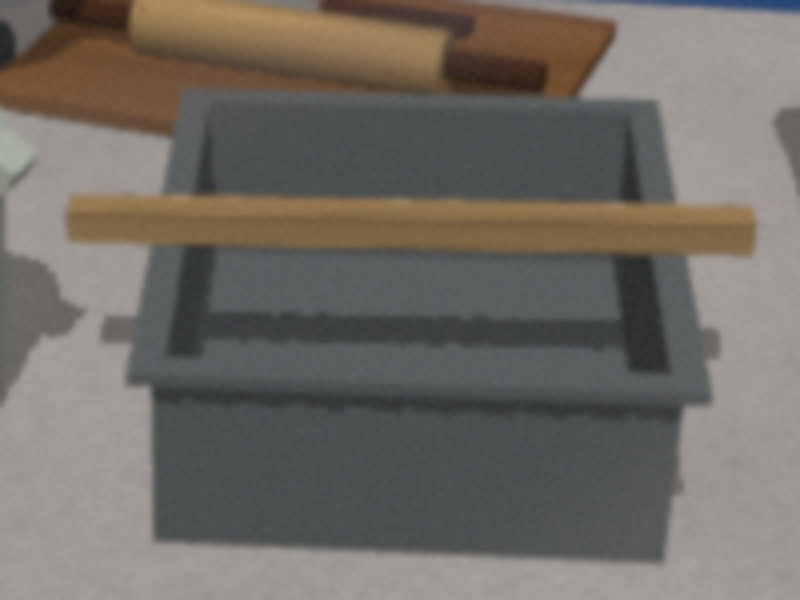

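View pics/dB.png

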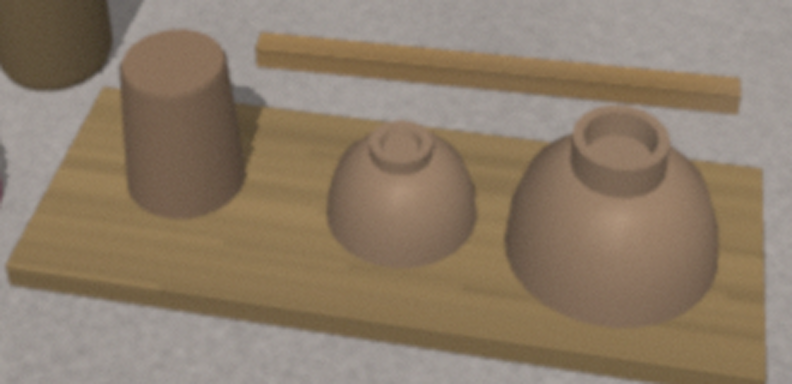

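Run:
```python
from h import *
A=lambda u,v:(u/4.4+120,v/4.4+165); B=lambda u,v:(u/3.8+310,v/3.8+175)
C=lambda u,v:(u/4+290,v/4+110); D=lambda u,v:(u/2.4+165,v/2.4+270)
f=lambda n,p,z:np.round(ray(n,*p,z)[:2],1)
# resize center offset ignored (<0.5px)
print('basin scene',[f('scene',A(*p),95) for p in [(62,133),(648,87),(707,382),(35,452)]])
print('basin side',[f('side',C(*p),95) for p in [(183,91),(657,101),(709,396),(129,378)]])
print('laid scene near',[f('scene',A(*p),113) for p in [(366,48),(398,45)]],[f('scene',A(*p),113) for p in [(402,410),(441,400)]])
print('laid side far/near',[f('side',C(*p),113) for p in [(68,197),(68,215),(753,207),(753,226)]])
print('loose scene',[f('scene',B(*p),18) for p in [(80,117),(106,116),(153,461),(184,457)]])
print('loose side',[f('side',D(*p),18) for p in [(258,33),(258,48),(740,78),(740,92)]])
print('foot',f('scene',B(369,63),100),f('side',D(620,136),100))
print('small',f('scene',B(395,224),73),f('side',D(402,145),73))
print('tumbler',f('scene',B(448,325),108),f('side',D(174,63),108))
print('jug rim', f('scene',A(432,500),150))
# bowl foot width
print([f('scene',B(*p),100) for p in [(328,63),(411,63)]],[f('side',D(*p),100) for p in [(573,136),(668,136)]])
```

```text
basin scene [array([ 368.7, -378.7]), array([341.8, -82.3]), array([586. , -59.2]), array([ 617.2, -353.2])]
basin side [array([ 612.9, -353.4]), array([ 366. , -379.6]), array([337.1, -82.2]), array([581.6, -55.3])]
laid scene near [array([ 325. , -227.3]), array([ 323., -211.])] [array([ 619.5, -192.7]), array([ 613.6, -176.1])]
laid side far/near [array([ 637.4, -185.7]), array([ 633.3, -167.4]), array([ 320.3, -227.2]), array([ 320.4, -207.7])]
loose scene [array([324.2,  69.1]), array([324. ,  85.7]), array([642. ,  77.8]), array([639.9,  94.7])]
loose side [array([638.4,  80.3]), array([634.1,  96.1]), array([318.2,  69.7]), array([318.2,  83.9])]
foot [393.9 233. ] [390.2 232.3]
small [515.5 227.4] [509.5 231.6]
tumbler [644.9 224.6] [642.2 225.9]
jug rim [ 720.7 -171.9]
[array([392.6, 208.5]), array([395.2, 258.1])] [array([414.9, 236.9]), array([365.1, 227.6])]
```

The loose stick's middle is at (480,82), with ends 317 mm apart and yaw about 0.03. The laid stick's middle is at about (479,-198), yaw about 0.12. The basin centre is about (476,-218), yaw about 0.095, and measures 298 x 247 mm. The bowl foot is at (392,232) and measures 50 mm wide. All of these agree with the given sizes. Next I'll move above the loose stick.

Call:
carry_out(series=[{"delta_pos": [0,0,60],"turn": [0,0,0],"hand": 0.5},{"delta_pos": [270,590,80],"turn": [0,0,-0.36],"hand": 0.5},{"delta_pos": [270,590,80],"turn": [0,0,-0.36],"hand": 0.5},{"delta_pos": [270,590,80],"turn": [0,0,-0.36],"hand": 0.5},{"delta_pos": [270,590,80],"turn": [0,0,-0.36],"hand": 0.5},{"delta_pos": [270,590,80],"turn": [0,0,-0.36],"hand": 0.5},{"delta_pos": [270,590,80],"turn": [0,0,-0.36],"hand": 0.5},{"delta_pos": [270,590,80],"turn": [0,0,-0.36],"hand": 0.5}])

```text
clock: 1.15
eef_pos: [392.3, -108.7, 279.1]
eef_rot: [3.141, -0.0, 0.032]
wrist_force: [1.6, -1.0, 0.8]
finger_gap: 46.8
```

Call:
carry_out(series=[{"delta_pos": [86,190,0],"turn": [0,0,0],"hand": 0.5},{"delta_pos": [86,190,0],"turn": [0,0,0],"hand": 0.5},{"delta_pos": [86,190,0],"turn": [0,0,0],"hand": 0.5},{"delta_pos": [86,190,0],"turn": [0,0,0],"hand": 0.5},{"delta_pos": [86,190,-160],"turn": [0,0,0],"hand": 0.5},{"delta_pos": [86,190,-160],"turn": [0,0,0],"hand": 0.5},{"delta_pos": [86,190,-160],"turn": [0,0,0],"hand": 0.5},{"delta_pos": [86,190,-160],"turn": [0,0,0],"hand": 0.5}])

```text
clock: 2.15
eef_pos: [476.8, 79.2, 117.1]
eef_rot: [3.141, 0.005, 0.032]
wrist_force: [1.2, 0.1, 0.9]
finger_gap: 47.0
```

Run:
```python
from h import *
s=read_state();print(s['eef_pos'],s['eef_rot'],s['joints'])
c=get_calibration('wrist');snap('wrist','w1')
for p in [(320,77,18),(639,87,18),(480,82,18)]: print(proj('wrist',p,c))
```

```text
[476.75518511  79.19729015 117.11815049] [3.14130775 0.00462928 0.03181566] [ 8.88219909e-02  2.52413991e-01  1.80178141e+00 -2.33039677e-05
  1.09203524e+00  1.62781279e+00]
[313.51604173 441.07198907]
[313.0656416  -30.53354782]
[313.34642117 238.91855042]
```

View pics/w1.png

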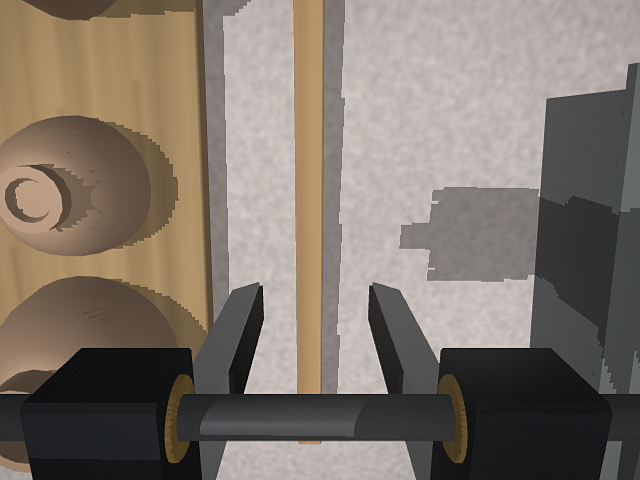

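Call:
carry_out(series=[{"delta_pos": [1,2,-50],"turn": [0,0,0],"hand": 0.5},{"delta_pos": [1,2,-90],"turn": [0,0,0],"hand": 0.5},{"delta_pos": [1,2,-90],"turn": [0,0,0],"hand": 0.5},{"delta_pos": [1,2,-90],"turn": [0,0,0],"hand": 0.5}])

```text
clock: 2.7
eef_pos: [480.5, 81.4, 31.4]
eef_rot: [-3.141, -0.003, 0.032]
wrist_force: [0.1, -0.4, 0.5]
finger_gap: 46.8
```

Call:
carry_out(series=[{"delta_pos": [0,2,-15],"turn": [0,0,0],"hand": 0.5},{"delta_pos": [0,2,-26],"turn": [0,0,0],"hand": 0.5},{"delta_pos": [0,2,-26],"turn": [0,0,0],"hand": 0.5},{"delta_pos": [0,2,-26],"turn": [0,0,0],"hand": 0.0},{"delta_pos": [0,2,-26],"turn": [0,0,0],"hand": 0.0},{"delta_pos": [0,2,-26],"turn": [0,0,0],"hand": 0.0},{"delta_pos": [0,2,-26],"turn": [0,0,0],"hand": 0.0}], squeeze=30)

```text
clock: 3.58
eef_pos: [479.1, 83.3, 3.1]
eef_rot: [-3.142, -0.0, 0.032]
wrist_force: [-1.2, -0.8, 1.6]
finger_gap: 17.7
```

Gripped at 17.7 mm (the stick is 18 mm wide). Next I'll lift it and carry it over the basin.

Call:
carry_out(series=[{"delta_pos": [0,0,60],"turn": [0,0,0],"hand": 0.0},{"delta_pos": [0,0,120],"turn": [0,0,0],"hand": 0.0},{"delta_pos": [0,0,170],"turn": [0,0,0],"hand": 0.0},{"delta_pos": [0,-50,170],"turn": [0,0,0.04],"hand": 0.0},{"delta_pos": [2,-100,170],"turn": [0,0,0.09],"hand": 0.0},{"delta_pos": [3,-150,170],"turn": [0,0,0.09],"hand": 0.0},{"delta_pos": [3,-200,170],"turn": [0,0,0.09],"hand": 0.0},{"delta_pos": [3,-250,170],"turn": [0,0,0.09],"hand": 0.0}])

```text
clock: 4.58
eef_pos: [481.7, -168.3, 173.0]
eef_rot: [3.142, -0.0, 0.122]
wrist_force: [0.4, 0.1, -1.6]
finger_gap: 18.0
```

Call:
carry_out(series=[{"delta_pos": [0,-50,0],"turn": [0,0,0],"hand": 0.0},{"delta_pos": [0,-100,0],"turn": [0,0,0],"hand": 0.0},{"delta_pos": [0,-110,0],"turn": [0,0,0],"hand": 0.0},{"delta_pos": [0,-110,0],"turn": [0,0,0],"hand": 0.0},{"delta_pos": [0,-110,0],"turn": [0,0,0],"hand": 0.0}])

```text
clock: 5.2
eef_pos: [482.1, -275.6, 173.0]
eef_rot: [-3.141, 0.0, 0.123]
wrist_force: [-0.0, 0.6, 0.5]
finger_gap: 17.9
```

Run:
```python
from h import *
s=read_state();print(s['eef_pos'],s['eef_rot'],s['finger_gap'],s['wrist_force'],s['moment'])
c=get_calibration('wrist');snap('wrist','w2');snap('side','d2')
import json;json.dump({k:np.array(c[k]).tolist() for k in c},open('w2.json','w'))
```

```text
[ 482.11021962 -275.55115373  172.9511428 ] [-3.14130504e+00  5.54141249e-05  1.22832179e-01] 17.850320515016946 [-0.04030584  0.61255112  0.52344075] [0.02638494 0.02333763 0.09104077]
```

View pics/w2.png

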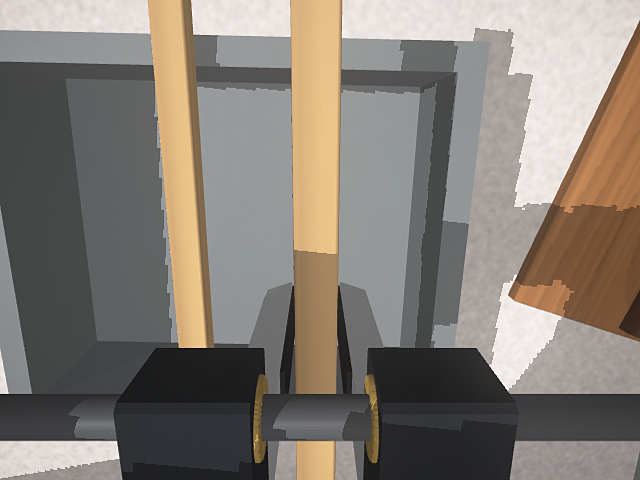

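View pics/d2.png

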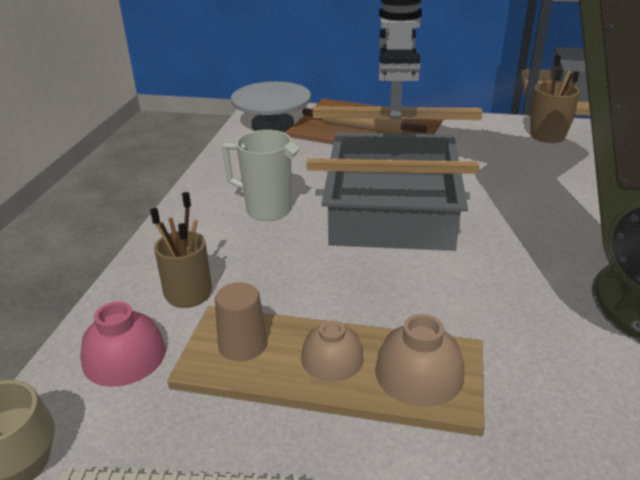

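Run:
```python
from h import *
import json;c=json.load(open('w2.json'))
crop('w2','w2c',140,0,240,345,2)
im=cv2.imread('pics/w2.png')
for v in (20,150,250,335):
    print(v,[tuple(int(x) for x in im[v,u]) for u in range(145,215,3)])
for p in [(149,0),(184,0),(178,345),(206,345)]: print(p,np.round(ray('wrist',*p,113,c),1))
zt=173-3+18  # stick top when lifted
for p in [(291,0),(341,0),(294,250),(338,250)]: print(p,np.round(ray('wrist',*p,zt,c),1))
```

```text
20 [(223, 226, 233), (239, 236, 238), (122, 175, 219), (124, 175, 216), (126, 177, 219), (127, 178, 220), (129, 182, 222), (131, 186, 225), (134, 188, 228), (136, 190, 229), (136, 190, 229), (134, 189, 229), (127, 179, 222), (79, 106, 129), (80, 107, 132), (74, 101, 124), (241, 241, 246), (227, 230, 236), (226, 229, 235), (226, 228, 236), (230, 233, 240), (226, 229, 235), (227, 229, 235), (224, 227, 234)]
150 [(101, 101, 100), (100, 100, 99), (101, 102, 101), (100, 101, 99), (101, 102, 101), (168, 159, 148), (126, 179, 219), (123, 175, 217), (128, 180, 221), (129, 183, 225), (133, 189, 227), (133, 192, 229), (136, 192, 231), (138, 195, 232), (137, 194, 232), (142, 200, 238), (82, 112, 139), (77, 107, 131), (72, 102, 127), (160, 158, 154), (155, 155, 152), (154, 154, 151), (155, 154, 151), (155, 155, 152)]
250 [(100, 99, 97), (102, 100, 98), (100, 99, 97), (101, 99, 97), (101, 100, 98), (101, 99, 97), (102, 101, 98), (159, 157, 153), (158, 148, 136), (123, 175, 218), (123, 174, 216), (124, 179, 221), (129, 185, 225), (132, 191, 229), (136, 193, 231), (137, 195, 233), (140, 197, 234), (139, 200, 235), (106, 149, 185), (74, 102, 124), (74, 101, 127), (161, 157, 150), (154, 152, 147), (155, 152, 148)]
335 [(98, 97, 95), (97, 97, 94), (98, 98, 95), (99, 98, 95), (99, 98, 96), (98, 97, 95), (99, 99, 96), (99, 99, 95), (98, 98, 95), (149, 148, 145), (148, 147, 142), (117, 172, 219), (121, 172, 213), (123, 177, 219), (128, 182, 224), (132, 187, 228), (133, 190, 231), (136, 194, 232), (138, 197, 235), (139, 200, 235), (107, 153, 192), (69, 97, 120), (69, 99, 122), (154, 151, 144)]
(149, 0) [ 608.2 -174.8  113. ]
(184, 0) [ 610.3 -192.2  113. ]
(178, 345) [ 418.6 -196.9  113. ]
(206, 345) [ 420.7 -214.   113. ]
(291, 0) [ 598.2 -251.6  188. ]
(341, 0) [ 600.3 -268.7  188. ]
(294, 250) [ 509.4 -262.4  188. ]
(338, 250) [ 511.6 -279.8  188. ]
```

View pics/w2c.png

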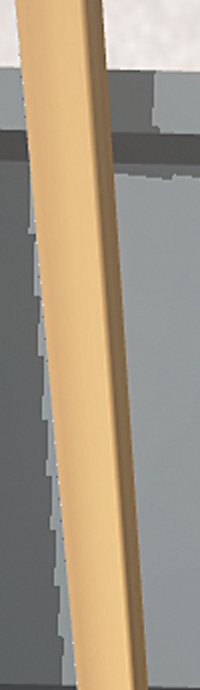

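Held stick is parallel (yaw about 0.12 for both) and 77 mm from the laid one. I'll shift 3 mm and lower it.

Call:
carry_out(series=[{"delta_pos": [0,-3,-30],"turn": [0,0,0],"hand": 0.0},{"delta_pos": [0,-3,-55],"turn": [0,0,0],"hand": 0.0},{"delta_pos": [0,-3,-68],"turn": [0,0,0],"hand": 0.0},{"delta_pos": [0,-3,-74],"turn": [0,0,0],"hand": 0.0},{"delta_pos": [0,-3,-74],"turn": [0,0,0],"hand": 0.0},{"delta_pos": [0,-3,-74],"turn": [0,0,0],"hand": 0.0}])

```text
clock: 6.05
eef_pos: [482.3, -279.8, 99.7]
eef_rot: [3.141, -0.001, 0.122]
wrist_force: [-0.2, 0.3, -0.6]
finger_gap: 17.8
```

Call:
carry_out(series=[{"delta_pos": [0,0,-2],"turn": [0,0,0],"hand": 0.0},{"delta_pos": [0,0,-2],"turn": [0,0,0],"hand": 0.0},{"delta_pos": [0,0,-2],"turn": [0,0,0],"hand": 0.4},{"delta_pos": [0,0,-2],"turn": [0,0,0],"hand": 0.4},{"delta_pos": [0,0,-2],"turn": [0,0,0],"hand": 0.4},{"delta_pos": [0,0,40],"turn": [0,0,0],"hand": 0.4},{"delta_pos": [0,0,100],"turn": [0,0,0],"hand": 0.4},{"delta_pos": [0,0,150],"turn": [0,0,0],"hand": 0.4}])

```text
clock: 7.05
eef_pos: [481.9, -279.6, 251.1]
eef_rot: [3.141, -0.001, 0.122]
wrist_force: [-0.6, -0.0, -0.7]
finger_gap: 37.6
```

Run:
```python
from h import *
s=read_state();print(s['eef_pos'],s['joints'])
snap('side','d3');snap('scene','s3')
crop('side' and 'd3','d3c',290,110,490,260,4);crop('s3','s3c',120,165,300,300,4.4)
```

```text
[ 481.91607796 -279.64647144  251.14801758] [-5.91536728e-01  2.84790667e-01  1.43420988e+00  1.53734972e-05
  1.42172135e+00  8.57475230e-01]
```

View pics/d3c.png

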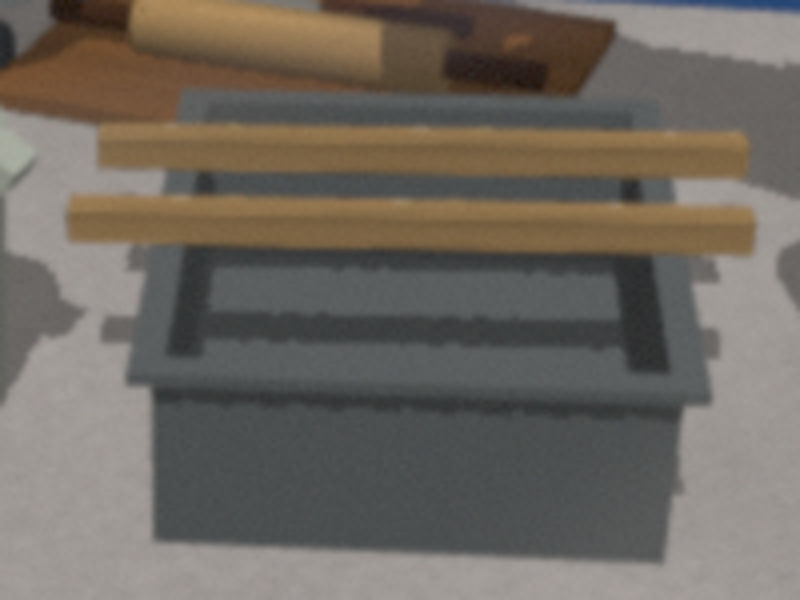

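View pics/s3c.png

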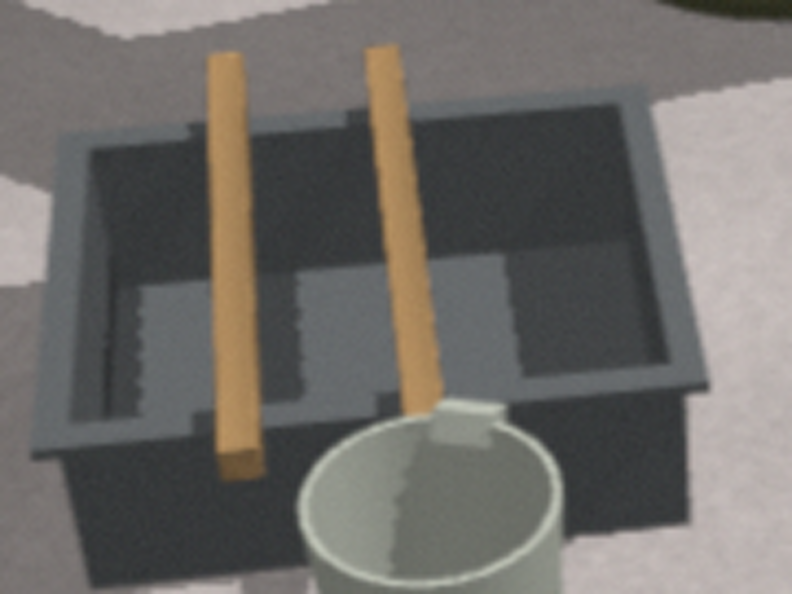

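Call:
carry_out(series=[{"delta_pos": [-10,55,0],"turn": [0,0,0.18],"hand": 1.0},{"delta_pos": [-20,115,0],"turn": [0,0,0.36],"hand": 1.0},{"delta_pos": [-30,175,0],"turn": [0,0,0.54],"hand": 1.0},{"delta_pos": [-40,235,0],"turn": [0,0,0.72],"hand": 1.0},{"delta_pos": [-50,295,0],"turn": [0,0,0.9],"hand": 1.0},{"delta_pos": [-60,355,0],"turn": [0,0,1.08],"hand": 1.0},{"delta_pos": [-70,415,0],"turn": [0,0,1.26],"hand": 1.0},{"delta_pos": [-80,460,0],"turn": [0,0,1.44],"hand": 1.0}])

```text
clock: 8.15
eef_pos: [401.1, 182.4, 248.4]
eef_rot: [-3.141, 0.0, 1.569]
wrist_force: [0.4, -0.5, -0.4]
finger_gap: 94.1
```

Call:
carry_out(series=[{"delta_pos": [-10,52,0],"turn": [0,0,0.1],"hand": 1.0},{"delta_pos": [-10,52,0],"turn": [0,0,0.1],"hand": 1.0},{"delta_pos": [-10,52,0],"turn": [0,0,0.1],"hand": 1.0}])

```text
clock: 8.52
eef_pos: [391.9, 231.9, 248.5]
eef_rot: [-3.141, 0.0, 1.661]
wrist_force: [0.4, -0.2, 0.4]
finger_gap: 93.7
```

Run:
```python
from h import *
s=read_state();print(s['eef_pos'],s['eef_rot'],s['joints'])
c=get_calibration('wrist');snap('wrist','w4')
print(proj('wrist',(392,232.5,100),c))
A=lambda u,v:(u/4.4+120,v/4.4+165)
print([np.round(ray('scene',*A(*p),113),1) for p in [(208,55),(243,53),(218,451),(263,446)]])
crop('w4','w4c',160,120,480,360,2.5)
import json;json.dump({k:np.array(c[k]).tolist() for k in c},open('w4.json','w'))
```

```text
[391.93834786 231.92251575 248.46260559] [-3.14098900e+00  4.38334176e-04  1.66129645e+00] [ 4.53981464e-01  5.35712423e-02  1.70957829e+00 -1.98717256e-04
  1.37916318e+00  3.63519389e-01]
[315.19009614 228.06434262]
[array([ 327.6, -307.8,  113. ]), array([ 326.6, -290.1,  113. ]), array([ 642.3, -269.4,  113. ]), array([ 640.1, -250.6,  113. ])]
```

View pics/w4.png

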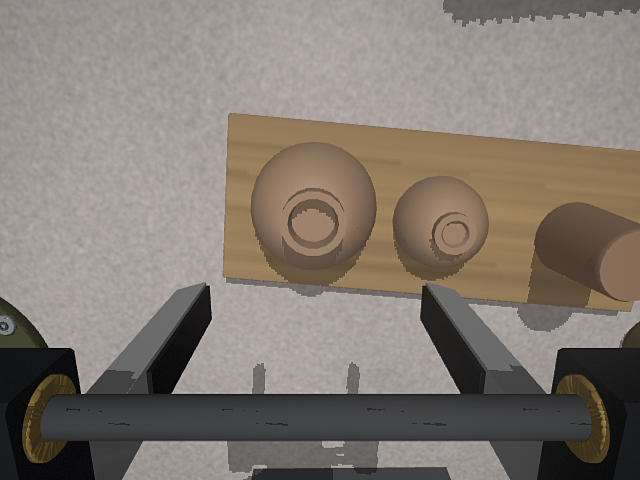

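Run:
```python
from h import *
crop('w4','w4c',230,130,400,280,4.5)
```

```text
(no output)
```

View pics/w4c.png

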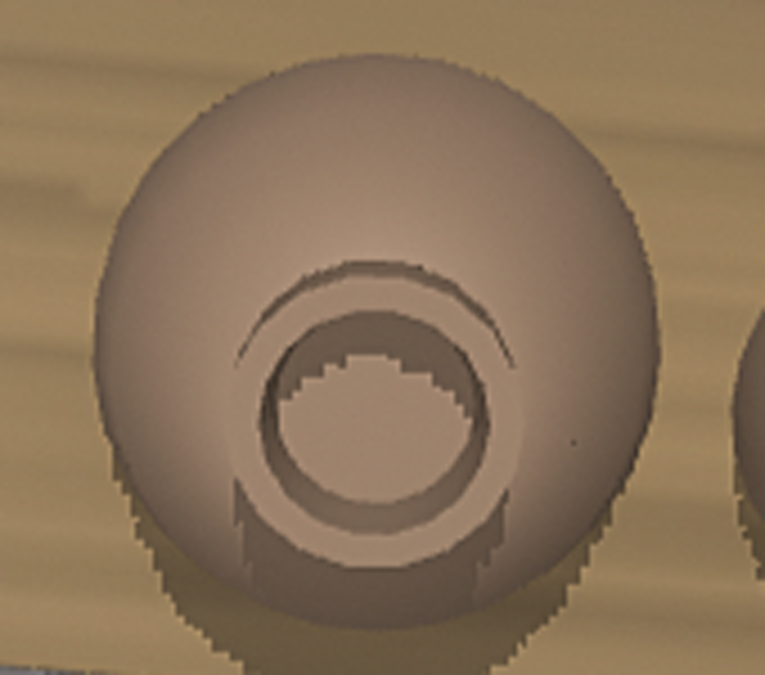

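This is the tall-footed wide bowl on the board, foot ring centred at (313,224), with the small bowl at (440,220). It is not the pink one.

Run:
```python
from h import *
import json;c=json.load(open('w4.json'))
print(ray('wrist',313.3,223.8,100,c), ray('wrist',230+233/4.5,223.8,100,c),ray('wrist',230+517/4.5,223.8,100,c))
```

```text
[390.22635327 235.76086197 100.        ] [365.76735472 233.54175502 100.        ] [414.73670254 237.98462785 100.        ]
```

Call:
carry_out(series=[{"delta_pos": [-1,2,-55],"turn": [0,0,0],"hand": 1.0},{"delta_pos": [-1,2,-110],"turn": [0,0,0],"hand": 1.0},{"delta_pos": [-1,2,-150],"turn": [0,0,0],"hand": 1.0},{"delta_pos": [-1,2,-164],"turn": [0,0,0],"hand": 1.0},{"delta_pos": [-1,2,-164],"turn": [0,0,0],"hand": 1.0},{"delta_pos": [-1,2,-164],"turn": [0,0,0],"hand": 1.0}])

```text
clock: 9.32
eef_pos: [391.9, 234.5, 86.5]
eef_rot: [3.139, -0.001, 1.661]
wrist_force: [-0.1, -0.4, 0.0]
finger_gap: 93.7
```

Run:
```python
from h import *
s=read_state();print(s['eef_pos'],s['eef_rot'])
snap('side','d5');snap('wrist','w5')
crop('d5','d5c',350,270,500,420,4)
```

```text
[391.91006922 234.46351387  86.45165231] [ 3.13929718e+00 -8.56475610e-04  1.66121791e+00]
```

View pics/d5c.png

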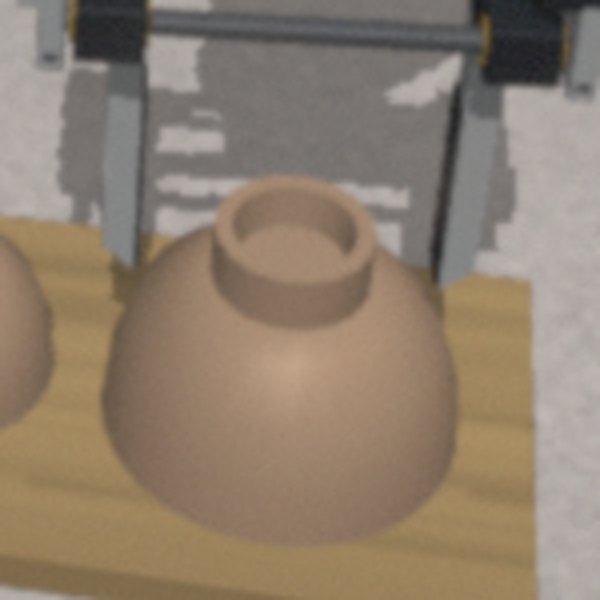

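Call:
carry_out(series=[{"delta_pos": [0,0,-2],"turn": [0,0,0],"hand": 0.7},{"delta_pos": [0,0,-2],"turn": [0,0,0],"hand": 0.0},{"delta_pos": [0,0,-2],"turn": [0,0,0],"hand": 0.0},{"delta_pos": [0,0,-2],"turn": [0,0,0],"hand": 0.0},{"delta_pos": [0,0,-2],"turn": [0,0,0],"hand": 0.0},{"delta_pos": [0,0,-2],"turn": [0,0,0],"hand": 0.0}], squeeze=40)

```text
clock: 10.18
eef_pos: [390.9, 234.3, 82.9]
eef_rot: [-3.141, 0.0, 1.662]
wrist_force: [-1.4, -0.1, 0.8]
finger_gap: 51.3
```

Call:
carry_out(series=[{"delta_pos": [0,0,15],"turn": [0,0,0],"hand": 0.0},{"delta_pos": [0,0,45],"turn": [0,0,0],"hand": 0.0},{"delta_pos": [0,0,90],"turn": [0,0,0],"hand": 0.0},{"delta_pos": [0,0,135],"turn": [0,0,0],"hand": 0.0},{"delta_pos": [0,0,180],"turn": [0,0,0],"hand": 0.0},{"delta_pos": [0,0,200],"turn": [0,0,0],"hand": 0.0},{"delta_pos": [0,0,200],"turn": [0,0,0],"hand": 0.0},{"delta_pos": [0,0,200],"turn": [0,0,0],"hand": 0.0}])

```text
clock: 11.18
eef_pos: [390.6, 234.1, 282.1]
eef_rot: [-3.14, 0.0, 1.662]
wrist_force: [-0.1, -0.6, -2.8]
finger_gap: 51.3
```

Run:
```python
from h import *
s=read_state();print(s['eef_pos'],s['eef_rot'],s['joints'],s['wrist_force'])
snap('side','d6')
crop('d6','d6c',240,100,560,340,2.5)
```

```text
[390.60187867 234.12633963 282.09081826] [-3.14035112e+00  4.75688624e-04  1.66178634e+00] [4.59518821e-01 3.42467130e-02 1.65256529e+00 3.52834087e-06
 1.45611020e+00 3.68528696e-01] [-0.09982434 -0.62936091 -2.76716038]
```

View pics/d6c.png

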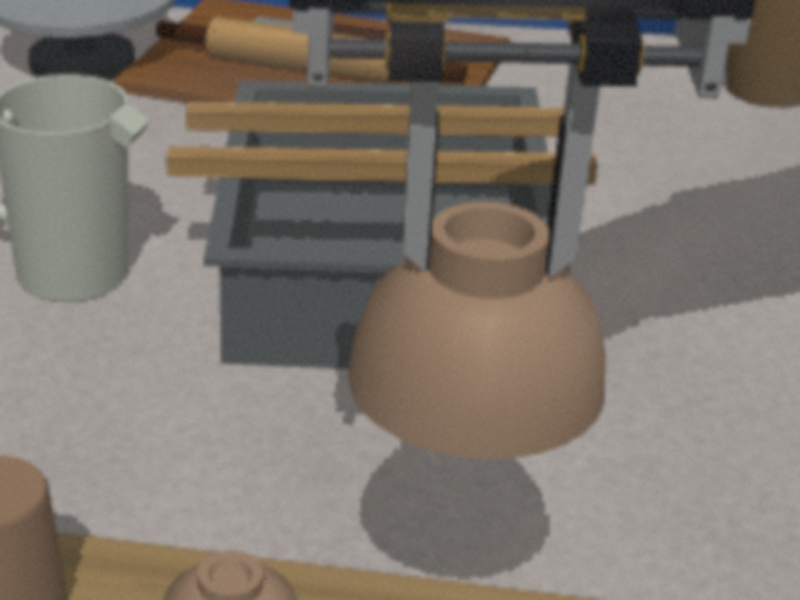

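Call:
carry_out(series=[{"delta_pos": [4,-15,5],"turn": [0,0,0],"hand": 0.0},{"delta_pos": [10,-50,5],"turn": [0,0,0],"hand": 0.0},{"delta_pos": [15,-95,5],"turn": [0,0,0],"hand": 0.0},{"delta_pos": [20,-140,5],"turn": [0,0,0],"hand": 0.0},{"delta_pos": [25,-185,5],"turn": [0,0,0],"hand": 0.0},{"delta_pos": [30,-230,5],"turn": [0,0,0],"hand": 0.0},{"delta_pos": [35,-275,5],"turn": [0,0,0],"hand": 0.0},{"delta_pos": [40,-320,5],"turn": [0,0,0],"hand": 0.0}])

```text
clock: 12.22
eef_pos: [430.5, -88.0, 287.9]
eef_rot: [-3.141, 0.0, 1.661]
wrist_force: [0.2, 0.3, -2.5]
finger_gap: 51.0
```

Call:
carry_out(series=[{"delta_pos": [5,-45,0],"turn": [0,0,0],"hand": 0.0},{"delta_pos": [10,-90,0],"turn": [0,0,0],"hand": 0.0},{"delta_pos": [16,-130,0],"turn": [0,0,0],"hand": 0.0},{"delta_pos": [18,-150,0],"turn": [0,0,0],"hand": 0.0},{"delta_pos": [18,-157,0],"turn": [0,0,0],"hand": 0.0},{"delta_pos": [18,-157,0],"turn": [0,0,0],"hand": 0.0}])

```text
clock: 12.98
eef_pos: [448.8, -242.3, 287.9]
eef_rot: [-3.141, -0.0, 1.662]
wrist_force: [-0.0, -0.4, -1.9]
finger_gap: 51.0
```

Next, tip the bowl in small turns.

Call:
carry_out(series=[{"delta_pos": [0,0,-2],"turn": [0.009,-0.08,0],"hand": 0.0},{"delta_pos": [0,0,-5],"turn": [0.018,-0.16,0],"hand": 0.0},{"delta_pos": [0,0,-8],"turn": [0.028,-0.25,0],"hand": 0.0},{"delta_pos": [0,0,-12],"turn": [0.038,-0.34,0],"hand": 0.0},{"delta_pos": [0,0,-15],"turn": [0.048,-0.43,0],"hand": 0.0},{"delta_pos": [0,0,-18],"turn": [0.057,-0.52,0],"hand": 0.0},{"delta_pos": [0,0,-18],"turn": [0.057,-0.52,0],"hand": 0.0},{"delta_pos": [0,0,-18],"turn": [0.057,-0.52,0],"hand": 0.0}])

```text
clock: 13.98
eef_pos: [449.2, -242.2, 270.5]
eef_rot: [2.62, -0.009, 1.665]
wrist_force: [-0.2, 0.2, -3.3]
finger_gap: 51.1
```

Run:
```python
from h import *
from scipy.spatial.transform import Rotation as R
s=read_state();print(s['eef_pos'],s['eef_rot'],s['joints'],s['wrist_force'],s['finger_gap'])
z=R.from_euler('xyz',s['eef_rot']).as_matrix()[:,2]; print('toolz',z,'mouth',s['eef_pos']+65*z)
snap('side','d7');snap('scene','s7')
crop('d7','d7c',200,0,520,240,2.5);crop('s7','s7c',110,80,330,300,2.7)
```

```text
[ 449.20394186 -242.24657823  270.47881317] [ 2.6198795  -0.00852478  1.66514543] [-0.77419506 -0.05223513  1.84805586  0.46154538  1.04518982 -1.04004943] [-0.21417875  0.24671478 -3.31258733] 51.10672935600444
toolz [ 0.49545333  0.05430841 -0.86693517] mouth [ 481.40840815 -238.71653165  214.12802682]
```

View pics/d7c.png

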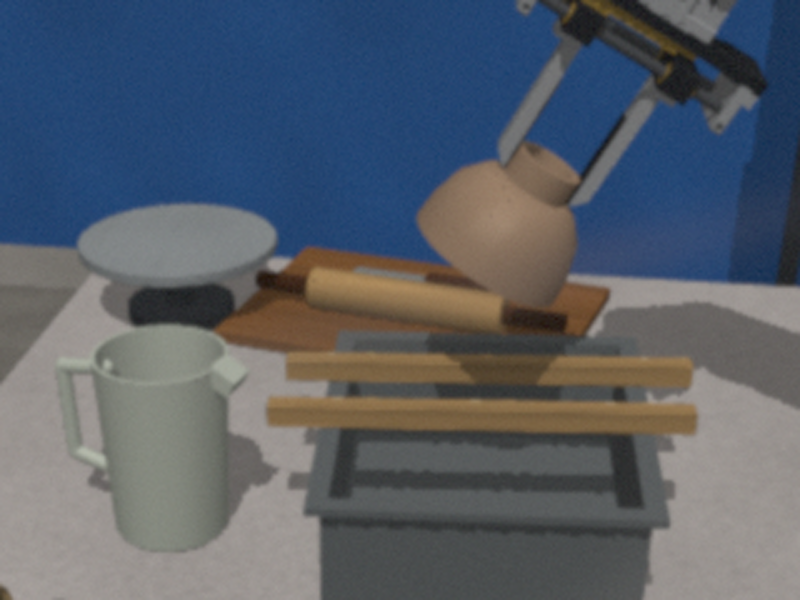

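View pics/s7c.png

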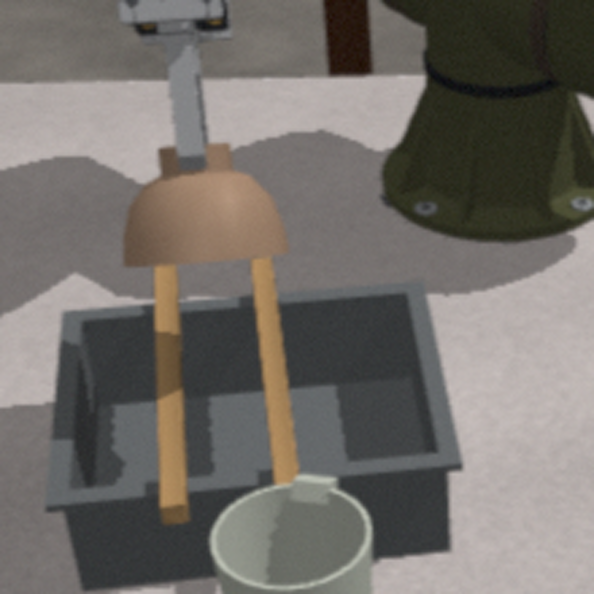

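The pictures show the bowl tipped with its foot towards the robot, both sticks on the rims, and the jug untouched. I'll let it settle, then compare the predicted mouth ring with the picture.

Call:
carry_out(series=[{"delta_pos": [0,0,0],"turn": [0,0,0],"hand": 0.0},{"delta_pos": [0,0,0],"turn": [0,0,0],"hand": 0.0},{"delta_pos": [0,0,0],"turn": [0,0,0],"hand": 0.0},{"delta_pos": [0,0,0],"turn": [0,0,0],"hand": 0.0}])

```text
clock: 14.58
eef_pos: [449.0, -242.7, 269.9]
eef_rot: [2.619, -0.009, 1.664]
wrist_force: [0.5, -0.8, -2.3]
finger_gap: 51.1
```

Run:
```python
from h import *
from scipy.spatial.transform import Rotation as R
s=read_state();M=R.from_euler('xyz',s['eef_rot']).as_matrix();p=s['eef_pos'];print(p,s['qd'].round(4),s['finger_gap'])
out=[]
for n in ['side','scene']:
    im=camera(n)[:,:,::-1].copy(); im=cv2.resize(im,None,fx=4,fy=4)
    for h,r,col in [(0,60,(0,0,255)),(82,26,(255,0,0))]:
        c=p+M[:,2]*(65-h)
        pts=[proj(n,c+r*(M[:,0]*np.cos(a)+M[:,1]*np.sin(a)))*4+1.5 for a in np.linspace(0,6.28,60)]
        cv2.polylines(im,[np.int32(pts)],True,col,1)
    x,y=(np.mean(pts,0)).astype(int); im=im[max(0,y-190):y+400, max(0,x-200):x+200][:590]
    out.append(cv2.resize(im,(390,580)) if im.shape[:2]!=(580,390) else im)
cv2.imwrite('pics/ov.png',np.hstack(out))
```

```text
[ 448.98343127 -242.6919206   269.90901163] [-0.0018 -0.0006  0.0004  0.0006 -0.0012 -0.0006] 51.101609532619605
```

View pics/ov.png

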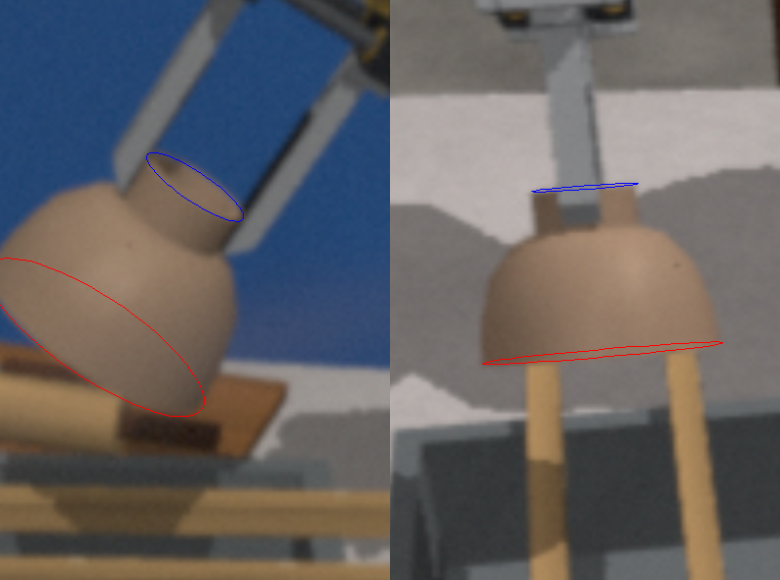

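The predicted mouth and foot rings fall on the bowl's edges in both views, so there is no slip and the pose is as computed. I'm handing it in.

```bash
python3 -c "
from cell import sign_off; print(sign_off())"
```

```text
the job is handed in; nothing more can be done
None
```

I laid the loose stick across the basin, picked the bowl up by its foot, and signed off at about 14.7 s with the bowl held over the sticks. The sign-off gives no verdict, so what follows rests on my own last checks.

- **Loose stick:** it lies across both rims with both ends overhanging. It is about 81 mm from the laid stick and parallel to it, both at a yaw of about 0.12 rad.
- **Bowl:** the centre of its mouth is at about (481, -239, 214) mm, which is about 100 mm above the sticks and over the middle of the pair. It is tipped 30° along the sticks with the foot towards the robot.
- **Grip and steadiness:** the gripper was set to 40 N, the finger gap was 51.1 mm, and the joints were practically still. The predicted mouth and foot rings matched the bowl in both the scene and side pictures, so it had not slipped.
- **Other things:** the jug and the laid stick look unmoved in the last pictures. I did not re-measure the small bowl, tumbler or brush pot, but nothing came near them.

No check failed. The only disagreement was 3–4 mm between cameras on the foot's position before grasping, within what the grip could take up.

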